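Make up a roller repair kit in its nest tray

ROBOT

A 6-joint arm with a two-finger parallel gripper is mounted at the origin on a cart in front of the work surface, level with it; the furniture and walls round the work are solid. World frame = base frame: x ahead of the robot, y to its left, z up, the work surface at z = 0. Lengths are in m, angles in rad, forces in N, time in s.
With the tool pointing down it reaches from about 0.4 to 0.825 m from the base axis. Payload 7 kg.
Tool frame: the origin (TCP) lies on the centre line of the jaws, within the pads' length; the fingertips stand 8 mm ahead of it and the grasp point (between the pads) lies 11 mm behind it; z points along the fingers, y is the line along which they close (so a half turn about z gives the same grasp; the last joint's range is limited). The gripper opens to 85 mm and grips with 20 to 120 N. Pads are 22 mm wide; open, the fingers measure 114 mm over their backs; the gripper's body (76 mm by 85 mm) begins 54 mm behind the grasp point. The pads swing forward as they close: fully open they stand 13 mm farther back than shut.
Start: joints at [1.618, 0.359, 0.012, 0, -1.224, -0.288], TCP at [0.161, 0.655, 0.239] pointing down, gripper open.
Joint ranges: [-3.07, 3.07], [-1.43, 2.12], [-1.02, 1.25], [-3.03, 1.67], [-3.05, -0], [-3.03, 3.03]. Speed limits (rad/s): [2.39, 2.39, 3.01, 3.14, 3.14, 3.14].

INTERFACE

Orientations are given as [roll, pitch, yaw] about the fixed x, y, z axes, in that order (R = Rz(yaw) Ry(pitch) Rx(roll)).
In Python, from rig import status, vision, ticket gives the robot as it stands.
- The arm moves only by the tool servo_tool, never from a script. Its argument "steps" is a list of rows, each a list of 7 numbers: the shift along the tool's x, y, z scaled (see below), then the turn, a rotation vector about the tool's x, y, z scaled (see below), then the opening, from -1 (shut) to 1 (fully open). In form: [[x, y, z, rx, ry, rz, hand], ...]. A call has 1 to 8 rows; each row shifts and turns the commanded pose from where the row before left it, along the tool's axes as they then stand; what a row does not reach is not made up. The controller multiplies each number of a shift by 25 mm and each number of a turn by 0.08 rad. A row lasts 1/8 s, in which the tool goes at most 62.5 mm and 10.7 degrees, less where a joint would pass 70% of its speed; a pose out of reach is approached as far as the arm can. A call with a number of a shift or a turn outside -1 to 1 is refused whole. A call with a gripper value outside its range is refused whole. The fingers move at their own pace and stop on an object; "force" is the grip in N (left out, the last holds). Time passes only in rows, so rows that do not move let the fingers close. It gives the time, the measured TCP pose, the force, the opening and the grip force at its end, in the units of the state.
- status.sense(): the state, without advancing time (a new reading comes with each control period).
- vision.capture(name): name is "scene" or "top" or "wrist"; returns the picture (400x640x3 uint8, blue, green, red); there is no depth.
- vision.calibration(name): a dict with "fx", "fy", "cx", "cy" (pixels), "cam_to_world" (4x4, takes a point from camera to world coordinates). Camera axes: x right, y up, looking along -z (the intrinsics and any distortion apply to the point x, -y, -z); pixel columns grow to the right and rows downward; lengths in m; the calibration is good to about 2 mm. A picture is of the moment at which its call begins: read the wrist's pose just before it. calibration takes no time and is no camera call; for the wrist camera it gives the pose at the moment of the call.
- ticket.finish_job(): hands the job in; it is judged then, once.
The state is a dict: "clock": time; "joint_pos": joint angles; "qd": joint speeds; "joint_torque": joint torques, N m; "tcp_pos": TCP position; "eef_rot": TCP orientation; "contact_force": force on the tool from outside, world axes, zero at the start; "ft_torque": the same for the moment, N m; "width": opening from 0.0 (shut) to 1.0 (fully open); "finger_force": force on a finger pad.
Only numpy, scipy, OpenCV 4.12 (cv2) and the standard library are available. Lean on these libraries where they do the work, as an engineer would, in place of code of your own. Each camera call takes 0.05 s, during which the arm holds its last target. There are 200 camera calls.

TASK

Make up the repair kit in the tray: stand the guide roller in the large round cut-out, stand the longer, thicker bolt on its head in the small round one, lay the hex nut flat in the square one and set the narrower, taller U bracket, open side up, lengthwise in the oblong one, each sitting flat on the floor of its cut-out. Leave the shorter bolt and the wider bracket standing where they are.

Things in the scene. Friction and masses are not known exactly. Their poses are not given: they have to be found in the camera images.
- guide_roller: dark loose guide roller, a waisted spool 52 mm in diameter and 52 mm high, standing on end. Origin: centre of its underside, z up along its axis. 0.2 kg; can be gripped across its diameter at any yaw (a plain 52 mm cylinder for contact). Behind it, two planks jut out 0.17 to 0.24 m above the table over x > 0.66, y < 0.01: swing clear of them
- long_bolt: the longer, thicker of two hex bolts, standing upright on its head: 75 mm high overall, shank 16 mm in diameter, head 27 mm across its corners and 11 mm high at the bottom. Origin: centre of its underside, z up along the shank. 0.11 kg; grip the shank
- hex_nut: rusty heavy six-sided nut lying flat, 16 mm high, 30 mm across its flats (along its x) and 34 mm across its corners (along its y). Origin: centre of its underside, z up. 0.07 kg (a square collar 44 x 50 x 22 mm that stands about is not it)
- tall_bracket: the narrower, taller of two U-shaped strap brackets, standing open side up on its 3 mm floor: 63 mm long overall (y), 25 mm wide (x), 50 mm high, upright cheeks about 5 mm thick at both y ends. Origin: centre of its underside, z up. 0.12 kg; can be gripped from outside across both cheeks (63 mm, along y)
- nest_large_round: fixed pale wooden block 84 (x) x 104 (y) x 12 mm, one of four lying two by two, all turned alike, in a low aluminium tray (rim 14 mm above the table); corners vary. Origin: centre of its underside, 4 mm above the table, z up. Central cut-out 8 mm deep: its dark floor is 4 mm, the block's top 12 mm above the origin. Cut-out: round, 70 mm in diameter, for the guide roller
- nest_small_round: fixed pale wooden block 84 (x) x 104 (y) x 12 mm, one of four lying two by two, all turned alike, in a low aluminium tray (rim 14 mm above the table); corners vary. Origin: centre of its underside, 4 mm above the table, z up. Central cut-out 8 mm deep: its dark floor is 4 mm, the block's top 12 mm above the origin. Cut-out: round, 45 mm in diameter, for the long bolt
- nest_square: fixed pale wooden block 84 (x) x 104 (y) x 12 mm, one of four lying two by two, all turned alike, in a low aluminium tray (rim 14 mm above the table); corners vary. Origin: centre of its underside, 4 mm above the table, z up. Central cut-out 8 mm deep: its dark floor is 4 mm, the block's top 12 mm above the origin. Cut-out: square, 52 x 52 mm, for the hex nut
- nest_slot: fixed pale wooden block 84 (x) x 104 (y) x 12 mm, one of four lying two by two, all turned alike, in a low aluminium tray (rim 14 mm above the table); corners vary. Origin: centre of its underside, 4 mm above the table, z up. Central cut-out 8 mm deep: its dark floor is 4 mm, the block's top 12 mm above the origin. Cut-out: oblong, 44 mm (x) x 82 mm (y), for the tall bracket, lengthwise
- short_bolt: look-alike, not wanted: the shorter, thinner hex bolt, standing on its head, 58 mm high, shank 12 mm, head 20 mm. Origin: centre of its underside, z up
- wide_bracket: look-alike, not wanted: the wider, lower U bracket, 78 mm long (y), 30 mm wide (x), 42 mm high, open side up. Origin: centre of its underside, z up

How it is judged:
At the end, for the whole second after the job is handed in: Roller, long bolt, nut and tall bracket each in their own cut-out: within 14 mm of its centre, underside on its floor (within 3 mm), upright within 0.1 rad, at rest; short bolt and wide bracket within 30 mm of where they stood, upright within 0.2 rad (horizontal distance between guide_roller and nest_large_round below 0.014 m and z of guide_roller in the frame of nest_large_round between 0.001 and 0.007 m and angle between each of guide_roller, long_bolt, hex_nut, tall_bracket's own z axis and vertical below 0.1 rad and linear speed of each of guide_roller, long_bolt, hex_nut, tall_bracket below 0.02 m/s and horizontal distance between long_bolt and nest_small_round below 0.014 m and z of long_bolt in the frame of nest_small_round between 0.001 and 0.007 m and horizontal distance between hex_nut and nest_square below 0.014 m and z of hex_nut in the frame of nest_square between 0.001 and 0.007 m and horizontal distance between tall_bracket and nest_slot below 0.014 m and z of tall_bracket in the frame of nest_slot between 0.001 and 0.007 m and distance of each of short_bolt, wide_bracket from where it was at the start of the episode below 0.03 m and angle between each of short_bolt, wide_bracket's own z axis and vertical below 0.2 rad); the robot touches nothing.
It fails at once if the shorter bolt or the wider bracket was moved more than 30 mm (distance of any of short_bolt, wide_bracket from where it was at the start of the episode above 0.03 m).
It also fails if it takes over 128 s, if anything falls off the work surface, if the arm or the gripper's body presses on something with over 40 N, if the wrist force passes 120 N, or if a joint passes its speed limit or range.

## Working session

There is one attempt and no reset: what is moved stays moved. The work goes in short steps, Python scripts to look and compute and a tool call to move; the robot and the scene stay as the last step left them, time stands still between calls to the robot, and variables do not carry over. Pictures are saved under pics/ and viewed, at most 14 in all, crops included, and the job is handed in when it is done.

Besides the shell and the picture viewer there is one more tool, called after "Request:" as name(argument=value, ...), one argument or row to a line, values as JSON. servo_tool: Moves the arm, as the interface text tells. Shifts and turns lie within -1 to 1; 1 stands for 25 mm of shift or 0.08 rad of turn. Its arguments: {"type":"object","properties":{"steps":{"type":"array"},"force":{"type":"number"}},"required":["steps"]}

```bash
mkdir -p pics; ls; python3 - <<'E'
from rig import status, vision
import cv2, numpy as np
print(status.sense())
for n in("scene","top","wrist"):
    im=vision.capture(n); cv2.imwrite(f"pics/{n}0.png",im); c=vision.calibration(n)
    print(n,{k:np.round(v,4).tolist() for k,v in c.items()})
E
```

```text
pics
{'clock': 0.0, 'joint_pos': array([ 1.61811213e+00,  3.59421090e-01,  1.10534953e-02, -3.81869258e-04,
       -1.22409090e+00, -2.88084784e-01]), 'qd': array([-0.00037085,  0.00265626,  0.00047279, -0.00165676, -0.0009744 ,
        0.00077726]), 'joint_torque': array([-1.88773622e-03, -5.83322096e+01,  2.93417215e+01,  6.93655193e+00,
       -5.99930529e-03,  1.07800563e-06]), 'tcp_pos': array([0.16086552, 0.6550639 , 0.2383335 ]), 'eef_rot': array([ 3.13989698e+00, -1.28117771e-04, -2.40898934e-01]), 'contact_force': array([ 0.33176281, -0.91136875,  0.51113527]), 'ft_torque': array([ 0.01922139,  0.04440092, -0.02468287]), 'finger_force': 0.0, 'width': 0.9989606864372366}
scene {'fx': 438.1152, 'fy': 438.1152, 'cx': 316.2819, 'cy': 197.4602, 'cam_to_world': [[-0.8428, 0.4048, -0.3548, 0.1692], [-0.5381, -0.6158, 0.5755, 0.5887], [0.0145, 0.6759, 0.7368, 0.7893], [0.0, 0.0, 0.0, 1.0]]}
top {'fx': 445.6735, 'fy': 445.6735, 'cx': 324.3362, 'cy': 203.356, 'cam_to_world': [[-0.0088, 0.9873, -0.1585, 0.3423], [-0.9999, -0.0071, 0.0112, 0.0012], [0.0099, 0.1586, 0.9873, 1.1896], [0.0, 0.0, 0.0, 1.0]]}
wrist {'fx': 358.9784, 'fy': 358.9784, 'cx': 321.767, 'cy': 196.3676, 'cam_to_world': [[-0.2383, 0.9183, 0.3161, 0.241], [-0.9712, -0.2256, -0.0768, 0.6351], [0.0008, -0.3253, 0.9456, 0.3726], [0.0, 0.0, 0.0, 1.0]]}
```

View pics/top0.png

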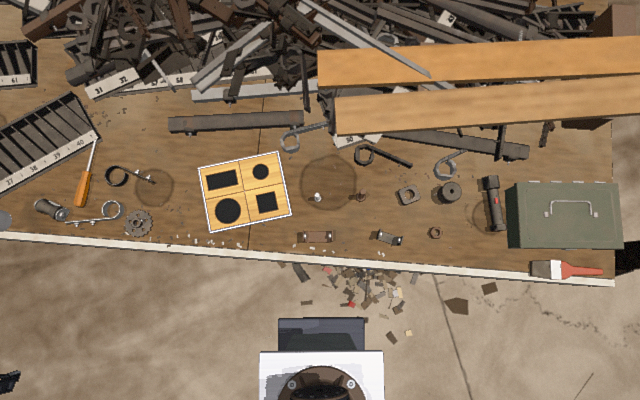

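View pics/scene0.png

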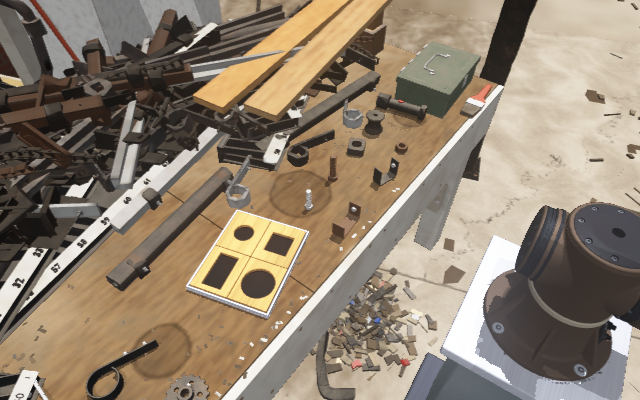

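The top view shows the tray at about (244,192), bolts at (318,196) and (361,196), brackets at (317,237) and (389,238), the collar at (409,195), the nut at (435,232) and the roller at (450,192). I'll zoom in next.

```bash
python3 - <<'E'
import cv2, numpy as np
t=cv2.imread("pics/top0.png")[145:255,190:470]; s=cv2.imread("pics/scene0.png")[90:310,180:420]
t=cv2.resize(t,(784,308),interpolation=cv2.INTER_CUBIC)
a=cv2.resize(s[:130,90:],(450,390)) 
t2=cv2.imread("pics/top0.png")[145:255,300:465]
t2=cv2.resize(t2,(800,533),interpolation=cv2.INTER_CUBIC)
cv2.imwrite("pics/z1.png",t2)
s2=cv2.resize(cv2.imread("pics/scene0.png")[90:250,290:415],(469,600),interpolation=cv2.INTER_CUBIC)
cv2.imwrite("pics/z2.png",s2)
E
```

```text
(no output)
```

View pics/z1.png

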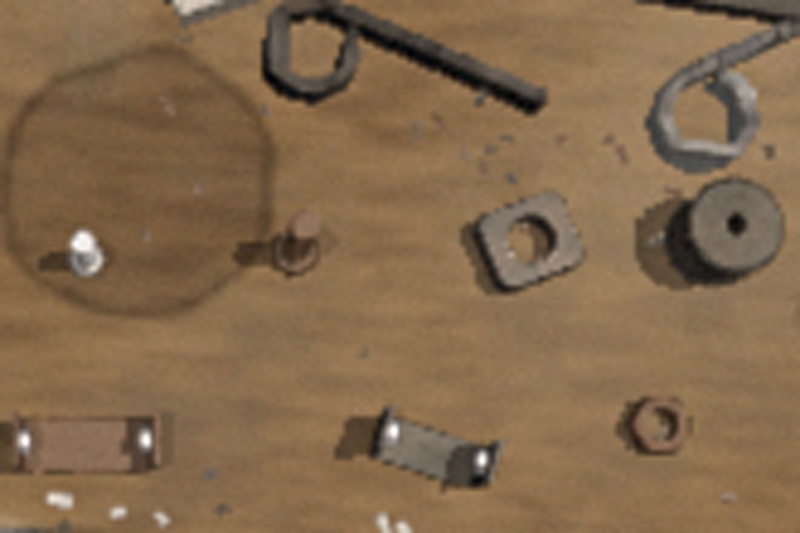

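View pics/z2.png

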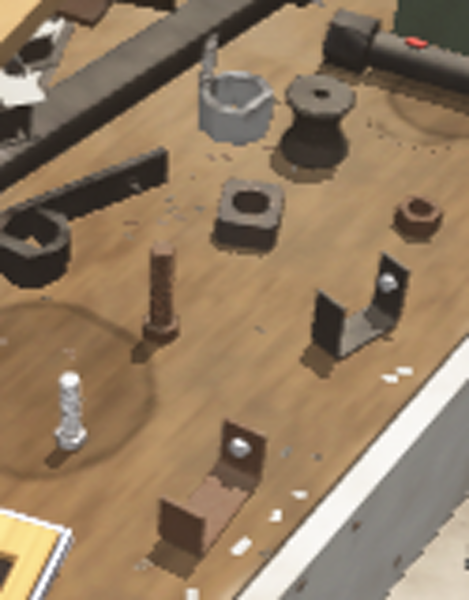

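The crops show the rusty bolt (361,196) is the longer one and the dark bracket (389,238) the narrower, taller one. The silver bolt and the rusty bracket are the look-alikes. Next I'll locate everything.

```bash
cat > h.py <<'E'
from rig import status, vision, ticket
import cv2, numpy as np
def ray(c,u,v):
    T=np.array(c["cam_to_world"]); d=T[:3,:3]@np.array([(u-c["cx"])/c["fx"],-(v-c["cy"])/c["fy"],-1.]); return T[:3,3],d
def P(c,u,v,z):
    o,d=ray(c,u,v); return o+d*(z-o[2])/d[2]
def tri(a,b):  # two (cal,u,v)
    A=[];B=[]
    for c,u,v in(a,b):
        o,d=ray(c,u,v); d/=np.linalg.norm(d); M=np.eye(3)-np.outer(d,d); A.append(M);B.append(M@o)
    return np.linalg.lstsq(np.vstack(A),np.hstack(B),rcond=None)[0]
def px(c,p):
    T=np.array(c["cam_to_world"]); q=T[:3,:3].T@(np.asarray(p)-T[:3,3]); return c["cx"]-c["fx"]*q[0]/q[2], c["cy"]+c["fy"]*q[1]/q[2]
def go(x,y,z=None):  # units in the tool frame
    s=status.sense(); R=cv2.Rodrigues(np.zeros(3))[0]
    from scipy.spatial.transform import Rotation as Ro
    R=Ro.from_euler("xyz",s["eef_rot"]).as_matrix(); p=s["tcp_pos"]
    d=R.T@(np.array([x,y,p[2] if z is None else z])-p)
    print("tcp",p.round(4),"rpy",s["eef_rot"].round(3),"units",(d/.025).round(2),"F",s["contact_force"].round(1),"w",round(s["width"],3),"t",s["clock"])
E
python3 - <<'E'
from h import *
t=vision.calibration("top"); s=vision.calibration("scene")
z1=lambda u,v:(300+u/4.848,145+v/4.848)
z2=lambda u,v:(290+u/3.75,90+v/3.75)
for n,a,z in(("roller",(736,223),.052),("nut",(657,425),.016),("boltbase",(297,250),.011),("bolttop",(306,222),.075),("silverbase",(87,258),.01),("silvertop",(82,238),.058),("wide",(88,443),.003),("tall",(430,450),.003)):
    print(n,P(t,*z1(*a),z).round(3))
for n,a,z in(("roller",(320,92),.052),("nut",(420,210),.016),("bolttop",(162,247),.075)): print("s",n,P(s,*z2(*a),z).round(3))
# tall bracket corners, scene: cheek tops
for a in((318,290),(341,318),(383,253),(409,276)): print("cheek",P(s,*z2(*a),.05).round(3))
im=cv2.imread("pics/top0.png"); hsv=cv2.cvtColor(im,cv2.COLOR_BGR2HSV)
m=(hsv[...,2]<70).astype(np.uint8); m[:145]=0;m[240:]=0;m[:,:195]=0;m[:,295:]=0
for c in cv2.findContours(m,cv2.RETR_EXTERNAL,cv2.CHAIN_APPROX_NONE)[0]:
    if cv2.contourArea(c)>80:
        M=cv2.moments(c);u,v=M["m10"]/M["m00"],M["m01"]/M["m00"]; r=cv2.boxPoints(cv2.minAreaRect(c)); q=np.array([P(t,*k,.016)[:2] for k in r]); 
        print("hole",u,v,P(t,u,v,.014).round(3),cv2.contourArea(c),[ (np.linalg.norm(q[i+1]-q[i]).round(3),np.arctan2(*(q[i+1]-q[i])[::-1]).round(3)) for i in (0,1)])
E
```

```text
roller [ 0.555 -0.344  0.052]
nut [ 0.45  -0.306  0.016]
boltbase [ 0.549 -0.112  0.011]
bolttop [ 0.553 -0.111  0.075]
silverbase [0.546 0.005 0.01 ]
silvertop [0.548 0.007 0.058]
wide [0.444 0.005 0.003]
tall [ 0.438 -0.183  0.003]
s roller [ 0.555 -0.34   0.052]
s nut [ 0.45  -0.301  0.016]
s bolttop [ 0.552 -0.107  0.075]
cheek [ 0.459 -0.152  0.05 ]
cheek [ 0.435 -0.137  0.05 ]
cheek [ 0.439 -0.208  0.05 ]
cheek [ 0.415 -0.197  0.05 ]
hole 227.41339491916858 210.45688991531946 [0.514 0.246 0.014] 433.0 [(np.float64(0.064), np.float64(-1.578)), (np.float64(0.062), np.float64(-3.12))]
hole 266.44839857651243 202.01245551601423 [0.536 0.142 0.014] 281.0 [(np.float64(0.049), np.float64(-1.362)), (np.float64(0.047), np.float64(-2.926))]
hole 221.47437641723354 179.5392290249433 [0.598 0.264 0.014] 367.5 [(np.float64(0.077), np.float64(-1.351)), (np.float64(0.039), np.float64(-2.907))]
hole 260.188261351052 171.2580287929125 [0.62  0.16  0.014] 150.5 [(np.float64(0.038), np.float64(-0.767)), (np.float64(0.037), np.float64(-2.367))]
```

Request:
servo_tool(
  steps=[
    [0.6,0.8,0,0,0,-1,1],
    [0.7,0.9,0,0,0,-1,1],
    [0.85,0.95,0,0,0,-1,1],
    [0.9,1,0,0,0,0,1],
    [0.9,1,0,0,0,0,1],
    [0.9,1,0,0,0,0,1],
    [0.9,1,0,0,0,0,1],
    [0.9,1,0,0,0,0,1],
  ],
)

```text
clock: 1.15
tcp_pos: [0.3167, 0.456, 0.2391]
eef_rot: [3.141, 0.0, -0.001]
contact_force: [-0.1, 0.4, 0.7]
width: 0.998
finger_force: 0.0
```

Request:
servo_tool(
  steps=[
    [0.9,1,0,0,0,0,1],
    [0.9,1,0,0,0,0,1],
    [0.9,1,0,0,0,0,1],
    [0.9,1,0,0,0,0,1],
    [0.9,1,0,0,0,0,1],
    [0.9,1,0,0,0,0,1],
    [0.9,1,0,0,0,0,1],
    [0.9,1,0,0,0,0,1],
  ],
)

```text
clock: 2.15
tcp_pos: [0.4965, 0.2559, 0.2391]
eef_rot: [3.141, 0.0, -0.001]
contact_force: [-0.4, 0.3, 0.5]
width: 1.004
finger_force: 0.0
```

Request:
servo_tool(
  steps=[
    [0.6,1,0,0,0,0,1],
    [0.6,1,0,0,0,0,1],
    [0,0,0,0,0,0,1],
    [0,0,0,0,0,0,1],
  ],
)

```text
clock: 2.65
tcp_pos: [0.5258, 0.2069, 0.2391]
eef_rot: [3.142, 0.0, -0.001]
contact_force: [0.2, 0.5, -0.8]
width: 0.999
finger_force: 0.0
```

```bash
python3 - <<'E'
from h import *
go(.56,.2)
c=vision.calibration("wrist"); im=vision.capture("wrist"); cv2.imwrite("pics/w1.png",im)
hsv=cv2.cvtColor(im,cv2.COLOR_BGR2HSV)
# wood interior: bright yellow; holes
m=((hsv[...,1]>80)&(hsv[...,2]>190)).astype(np.uint8)
cs,hi=cv2.findContours(m,cv2.RETR_CCOMP,cv2.CHAIN_APPROX_NONE)
for k,q in enumerate(cs):
    if cv2.contourArea(q)>1500:
        M=cv2.moments(q);u,v=M["m10"]/M["m00"],M["m01"]/M["m00"]
        b=np.array([P(c,*e,.016)[:2] for e in q[:,0].astype(float)]).astype(np.float32)
        r=cv2.minAreaRect(b*1000)
        print("hole" if hi[0][k][3]>=0 else "outer",int(u),int(v),[np.round(x,1) for x in r])
E
```

```text
tcp [0.5258 0.2069 0.2391] rpy [ 3.142e+00  0.000e+00 -1.000e-03] units [ 1.37  0.27 -0.  ] F [ 0.2  0.5 -0.8] w 0.999 t 2.65
outer 298 179 [array([510.5, 245.2]), array([ 76.6, 104. ]), np.float64(12.3)]
outer 388 147 [array([536.3, 142.5]), array([ 83.8, 103.6]), np.float64(12.1)]
hole 385 147 [array([536.2, 142.3]), array([54.7, 55.1]), np.float64(12.1)]
outer 373 45 [array([620.1, 160.3]), array([ 83.2, 103.8]), np.float64(12.1)]
```

View pics/w1.png

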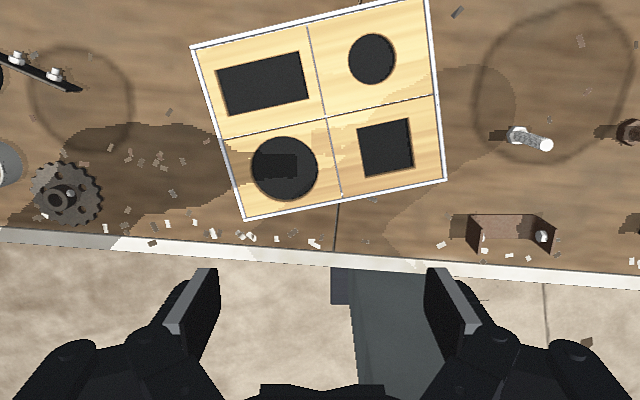

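The wrist view shows the tray with its four cut-outs: slot (262,82), small round (372,58), large round (284,168), square (385,147). On to the parts on the right.

Request:
servo_tool(
  steps=[
    [-0.1,1,0,0,0,0,1],
    [-0.1,1,0,0,0,0,1],
    [-0.1,1,0,0,0,0,1],
    [-0.1,1,0,0,0,0,1],
    [-0.1,1,0,0,0,0,1],
    [-0.1,1,0,0,0,0,1],
    [-0.1,1,0,0,0,0,1],
    [-0.1,1,0,0,0,0,1],
  ],
)

```text
clock: 3.7
tcp_pos: [0.5051, 0.0049, 0.2395]
eef_rot: [-3.141, -0.0, -0.001]
contact_force: [-0.3, 0.5, 0.2]
width: 0.998
finger_force: 0.0
```

Request:
servo_tool(
  steps=[
    [-0.1,1,0,0,0,0,1],
    [-0.1,1,0,0,0,0,1],
    [-0.1,1,0,0,0,0,1],
    [-0.1,1,0,0,0,0,1],
    [-0.1,1,0,0,0,0,1],
    [-0.1,1,0,0,0,0,1],
    [-0.1,1,0,0,0,0,1],
    [-0.1,0.6,0,0,0,0,1],
  ],
)

```text
clock: 4.7
tcp_pos: [0.4847, -0.1849, 0.2395]
eef_rot: [3.142, -0.0, -0.002]
contact_force: [-0.5, -0.3, 1.1]
width: 1.001
finger_force: 0.0
```

Request:
servo_tool(
  steps=[
    [0,0,0,0,0,0,1],
    [0,0,0,0,0,0,1],
  ],
)

```text
clock: 4.95
tcp_pos: [0.4854, -0.183, 0.2393]
eef_rot: [-3.141, -0.0, -0.001]
contact_force: [-0.1, 0.3, 0.6]
width: 1.003
finger_force: 0.0
```

```bash
python3 - <<'E'
from h import *
import json
go(.47,-.2)
c=vision.calibration("wrist"); im=vision.capture("wrist"); cv2.imwrite("pics/w2.png",im)
json.dump({k:np.array(v).tolist() for k,v in c.items()},open("w2.json","w"))
E
```

```text
tcp [ 0.4854 -0.183   0.2393] rpy [-3.141e+00 -0.000e+00 -1.000e-03] units [-0.62  0.68 -0.  ] F [-0.1  0.3  0.6] w 1.003 t 4.95
```

View pics/w2.png

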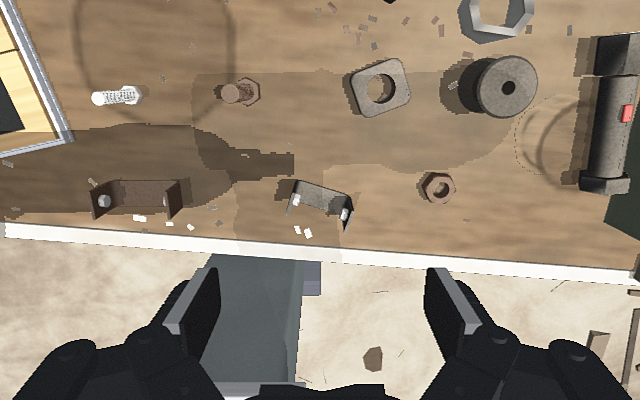

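The wrist view shows the bolt (234,92), bracket (322,205), nut (438,187) and roller top (507,88). Zooming in on these.

```bash
python3 - <<'E'
import cv2, numpy as np
im=cv2.imread("pics/w2.png")
a=cv2.resize(im[165:240,280:480],(800,300),interpolation=cv2.INTER_CUBIC)
b=cv2.resize(im[60:120,210:270],(300,300),interpolation=cv2.INTER_CUBIC)
d=cv2.resize(im[40:130,440:550],(367,300),interpolation=cv2.INTER_CUBIC)
o=np.zeros((600,800,3),np.uint8);o[:300]=a;o[300:,:300]=b;o[300:,400:767]=d
cv2.imwrite("pics/z3.png",o)
E
```

```text
(no output)
```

View pics/z3.png

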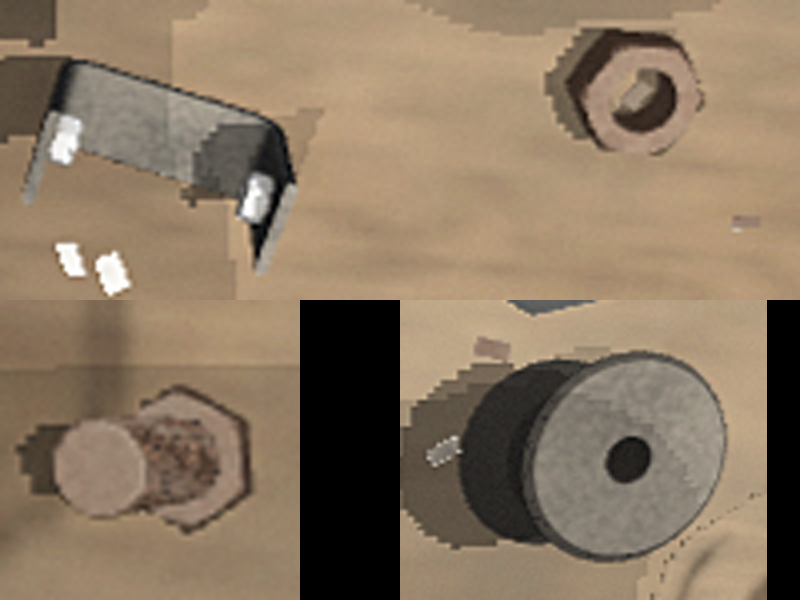

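```bash
python3 - <<'E'
from h import *
import json
c=json.load(open("w2.json")); im=cv2.imread("pics/w2.png")
L=lambda u,v:(280+u/4,165+v/4)
q=[P(c,*L(*a),.05)[:2] for a in((54,115),(28,200),(294,185),(260,272))]
for e in q: print("cheek",e.round(4))
A=(q[0]+q[1])/2;B=(q[2]+q[3])/2; print("centre",((A+B)/2).round(4),"len",np.linalg.norm(A-B),"yaw",np.arctan2(*(A-B)[::-1])-np.pi/2)
f=[P(c,*L(*a),.0)[:2] for a in((68,60),(280,122))]; print("floor edge",f,np.arctan2(*(f[0]-f[1])[::-1])-np.pi/2)
print("roller",P(c,440+228/3.333,40+160/3.333,.052).round(4)); print("bolt",P(c,230,60+168/5,.075).round(4))
# nut top face mask
h=cv2.cvtColor(im,cv2.COLOR_BGR2HSV); roi=im[165:210,415:460]
print("nutpx",im[L(600,120)[1].__int__(),int(L(600,120)[0])],"wood",im[200,470],im[180,400], "dark",im[int(L(580,70)[1]),int(L(580,70)[0])])
hx=[P(c,*L(*a),.016)[:2] for a in((615,45),(678,38),(700,92),(660,155),(605,145),(580,95))]
hx=np.array(hx); print(((hx-hx.mean(0))*1000).round(1),hx.mean(0).round(4)); 
d=hx-hx.mean(0); a=np.arctan2(d[:,1],d[:,0]); print(np.degrees(np.angle(np.exp(6j*a).mean())/6))
E
```

```text
cheek [ 0.4593 -0.1562]
cheek [ 0.4376 -0.1493]
cheek [ 0.4414 -0.2137]
cheek [ 0.4184 -0.206 ]
centre [ 0.4392 -0.1813] len 0.0600057141313391 yaw -0.3137486822250881
floor edge [array([ 0.45823632, -0.15622828]), array([ 0.44046485, -0.21406084])] -0.29813312964185235
roller [ 0.5555 -0.3432  0.052 ]
bolt [ 0.5523 -0.1097  0.075 ]
nutpx [125 146 175] wood [121 155 184] [127 159 186] dark [36 45 57]
[[ 13.7   7.8]
 [ 15.5  -8.2]
 [  0.9 -15.7]
 [-16.6  -7.2]
 [-13.7   7.7]
 [  0.1  15.6]] [ 0.4532 -0.3065]
29.87186637771213
```

Request:
servo_tool(
  steps=[
    [-0.95,-0.05,0.3,0,0,0,1],
    [-0.91,-0.05,0.6,0,0,0,1],
    [0,0,1,0,0,1,1],
    [0,0,1,0,0,1,1],
    [0,0,1,0,0,1,1],
    [0,0,0.6,0,0,0.8,1],
    [0,0,0,0,0,0,1],
    [0,0,0,0,0,0,1],
  ],
)

```text
clock: 6.0
tcp_pos: [0.4397, -0.1803, 0.1275]
eef_rot: [-3.142, -0.001, -0.303]
contact_force: [0.3, 0.0, -0.4]
width: 0.999
finger_force: 0.0
```

```bash
python3 - <<'E'
from h import *
go(.439,-.1805,.026)
im=vision.capture("wrist"); cv2.imwrite("pics/w3.png",im)
E
```

```text
tcp [ 0.4397 -0.1803  0.1275] rpy [-3.142e+00 -1.000e-03 -3.030e-01] units [-0.03  0.01  4.06] F [ 0.3  0.  -0.4] w 0.999 t 6.0
```

View pics/w3.png

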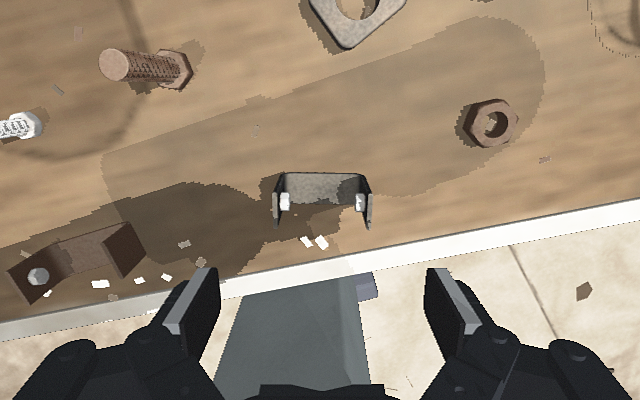

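The bracket is centred between the jaws (col 322) and square to them. Descending and gripping.

Request:
servo_tool(
  steps=[
    [0,0,1,0,0,0,1],
    [0,0,1,0,0,0,1],
    [0,0,1,0,0,0,1],
    [0,0,1,0,0,0,1],
    [0,0,0.05,0,0,0,-1],
    [0,0,0,0,0,0,-1],
    [0,0,0,0,0,0,-1],
    [0,0,0,0,0,0,-1],
  ],
  force=35,
)

```text
clock: 7.05
tcp_pos: [0.4396, -0.1806, 0.0263]
eef_rot: [-3.141, -0.001, -0.305]
contact_force: [-0.3, 0.0, -1.2]
width: 0.731
finger_force: 39.3
```

Request:
servo_tool(
  steps=[
    [0,0,0,0,0,0,-1],
    [0,0,-0.5,0,0,0,-1],
    [0,0,-1,0,0,0,-1],
    [0,0,-1,0,0,0,-1],
    [0,0,-1,0,0,0,-1],
    [0,0,-1,0,0,-0.8,-1],
    [0,0,0,0,0,-1,-1],
    [0,0,0,0,0,-1,-1],
  ],
)

```text
clock: 8.05
tcp_pos: [0.4392, -0.1806, 0.1394]
eef_rot: [-3.141, -0.002, -0.078]
contact_force: [-1.0, -0.3, -2.6]
width: 0.732
finger_force: 39.5
```

Request:
servo_tool(
  steps=[
    [0,0,0,0,0,-1,-1],
    [0,0,0,0,0,0,-1],
    [0,0,0,0,0,0,-1],
  ],
)

```text
clock: 8.43
tcp_pos: [0.4391, -0.1806, 0.1385]
eef_rot: [-3.142, -0.0, -0.003]
contact_force: [0.4, 0.2, -1.3]
width: 0.732
finger_force: 39.5
```

```bash
python3 - <<'E'
from h import *
go(.598,.262,.034)
im=vision.capture("wrist"); cv2.imwrite("pics/w4.png",im)
E
```

```text
tcp [ 0.4391 -0.1806  0.1385] rpy [-3.142e+00 -0.000e+00 -3.000e-03] units [  6.31 -17.72   4.18] F [ 0.4  0.2 -1.3] w 0.732 t 8.425
```

View pics/w4.png

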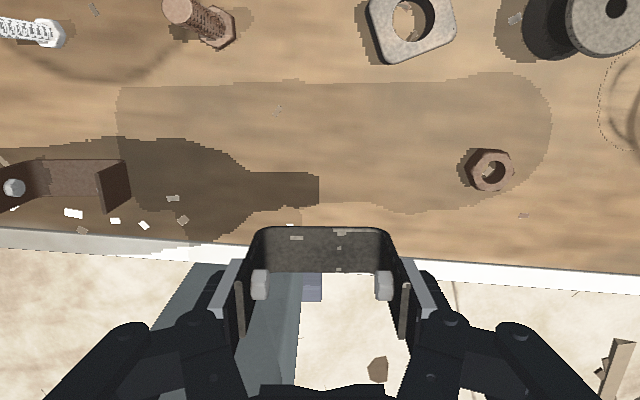

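The bracket is held level and square. Carrying it to the slot.

Request:
servo_tool(
  steps=[
    [0.35,-1,0,0,0,0,-1],
    [0.35,-1,0,0,0,0,-1],
    [0.35,-1,0,0,0,0,-1],
    [0.35,-1,0,0,0,0,-1],
    [0.35,-1,0,0,0,0,-1],
    [0.35,-1,0,0,0,0,-1],
    [0.35,-1,0,0,0,0,-1],
    [0.35,-1,0,0,0,0,-1],
  ],
)

```text
clock: 9.48
tcp_pos: [0.5095, 0.0202, 0.1381]
eef_rot: [3.142, 0.0, -0.002]
contact_force: [1.1, -0.1, -1.0]
width: 0.732
finger_force: 39.5
```

Request:
servo_tool(
  steps=[
    [0.35,-1,0,0,0,0,-1],
    [0.35,-1,0,0,0,0,-1],
    [0.35,-1,0,0,0,0,-1],
    [0.35,-1,0,0,0,0,-1],
    [0.35,-1,0,0,0,0,-1],
    [0.35,-1,0,0,0,0,-1],
    [0.35,-1,0,0,0,0,-1],
    [0.35,-1,0,0,0,0,-1],
  ],
)

```text
clock: 10.48
tcp_pos: [0.58, 0.221, 0.138]
eef_rot: [3.142, 0.0, -0.001]
contact_force: [-0.6, -0.5, -0.8]
width: 0.734
finger_force: 39.5
```

Request:
servo_tool(
  steps=[
    [0.36,-1,0,0,0,0,-1],
    [0.35,-0.7,0,0,0,0,-1],
    [0,0,0.6,0,0,-1,-1],
    [0,0,0.8,0,0,-1,-1],
    [0,0,0.6,0,0,-0.65,-1],
    [0,0,0,0,0,0,-1],
    [0,0,0,0,0,0,-1],
  ],
)

```text
clock: 11.35
tcp_pos: [0.5977, 0.2621, 0.0886]
eef_rot: [-3.142, -0.001, 0.21]
contact_force: [1.1, 0.5, -0.6]
width: 0.732
finger_force: 39.5
```

```bash
python3 - <<'E'
from h import *
go(.598,.262,.034)
im=vision.capture("wrist"); cv2.imwrite("pics/w5.png",im)
E
```

```text
tcp [0.5977 0.2621 0.0886] rpy [-3.142e+00 -1.000e-03  2.100e-01] units [0.01 0.01 2.18] F [ 1.1  0.5 -0.6] w 0.732 t 11.35
```

View pics/w5.png

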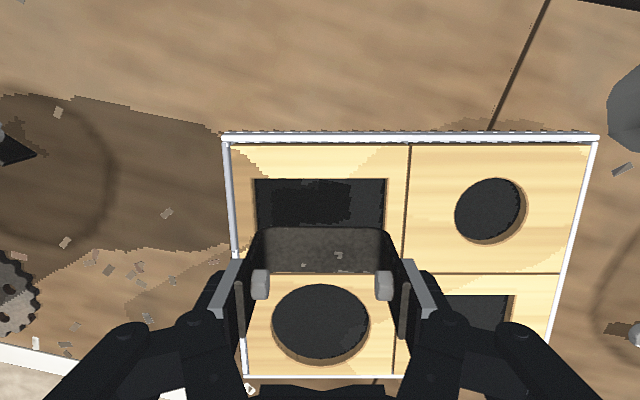

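Aligned over the slot. Lowering, releasing, lifting and turning.

Request:
servo_tool(
  steps=[
    [0,0,0.8,0,0,0,-1],
    [0,0,0.8,0,0,0,-1],
    [0,0,0.4,0,0,0,-1],
    [0,0,0.16,0,0,0,-1],
    [0,0,0,0,0,0,-1],
    [0,0,0,0,0,0,1],
    [0,0,0,0,0,0,1],
    [0,0,0,0,0,0,1],
  ],
)

```text
clock: 12.4
tcp_pos: [0.5974, 0.2619, 0.0344]
eef_rot: [-3.141, -0.001, 0.211]
contact_force: [-0.4, 0.1, 0.2]
width: 1.004
finger_force: 0.0
```

Request:
servo_tool(
  steps=[
    [0,0,-0.4,0,0,0,1],
    [0,0,-1,0,0,0,1],
    [0,0,-1,0,0,0,1],
    [0,0,-1,0,0,1,1],
    [0,0,-1,0,0,1,1],
    [0,0,-1,0,0,1,1],
    [0,0,0,0,0,1,1],
    [0,0,0,0,0,1,1],
  ],
)

```text
clock: 13.4
tcp_pos: [0.5974, 0.2619, 0.1705]
eef_rot: [-3.14, -0.001, -0.191]
contact_force: [0.7, 0.0, 0.3]
width: 0.999
finger_force: 0.0
```

Request:
servo_tool(
  steps=[
    [0,0,0,0,0,1,1],
    [0,0,0,0,0,1,1],
    [0,0,0,0,0,1,1],
    [0,0,0,0,0,1,1],
    [0,0,0,0,0,1,1],
    [0,0,0,0,0,1,1],
    [0,0,0,0,0,1,1],
  ],
)

```text
clock: 14.28
tcp_pos: [0.5973, 0.2618, 0.1699]
eef_rot: [-3.141, -0.0, -0.751]
contact_force: [0.6, -0.6, 0.2]
width: 1.001
finger_force: 0.0
```

```bash
python3 - <<'E'
from h import *
go(.5,-.1); go(.5555,-.3432)
print(vision.capture("wrist").shape)
im=vision.capture("top"); cv2.imwrite("pics/t5.png",cv2.resize(im[140:250,190:310],(600,550),interpolation=cv2.INTER_CUBIC))
E
```

```text
tcp [0.5973 0.2618 0.1699] rpy [-3.141 -0.    -0.751] units [ 7.040e+00  1.323e+01 -1.000e-02] F [ 0.6 -0.6  0.2] w 1.001 t 14.275
tcp [0.5973 0.2618 0.1699] rpy [-3.141 -0.    -0.751] units [ 1.530e+01  1.882e+01 -1.000e-02] F [ 0.6 -0.6  0.2] w 1.001 t 14.275
(400, 640, 3)
```

View pics/t5.png

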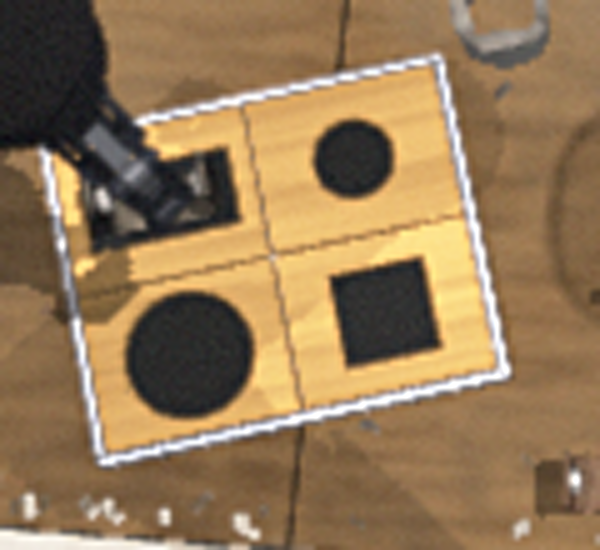

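The bracket sits in the slot, per the top view. Next, the roller.

Request:
servo_tool(
  steps=[
    [0.8,1,0,0,0,0,1],
    [0.8,1,0,0,0,0,1],
    [0.8,1,0,0,0,0,1],
    [0.8,1,0,0,0,0,1],
    [0.8,1,0,0,0,0,1],
    [0.8,1,0,0,0,0,1],
    [0.8,1,0,0,0,0,1],
    [0.8,1,0,0,0,0,1],
  ],
)

```text
clock: 15.38
tcp_pos: [0.5776, 0.0044, 0.1695]
eef_rot: [-3.141, -0.0, -0.747]
contact_force: [0.7, -0.0, -0.6]
width: 1.001
finger_force: 0.0
```

Request:
servo_tool(
  steps=[
    [0.8,1,0,0,0,0,1],
    [0.8,1,0,0,0,0,1],
    [0.8,1,0,0,0,0,1],
    [0.8,1,0,0,0,0,1],
    [0.8,1,0,0,0,0,1],
    [0.8,1,0,0,0,0,1],
    [0.8,1,0,0,0,0,1],
    [0.8,1,0,0,0,0,1],
  ],
)

```text
clock: 16.38
tcp_pos: [0.5583, -0.2508, 0.1695]
eef_rot: [-3.141, -0.0, -0.747]
contact_force: [0.3, -0.0, -0.1]
width: 0.998
finger_force: 0.0
```

Request:
servo_tool(
  steps=[
    [0.85,1,0,0,0,0,1],
    [0.85,1,0,0,0,0,1],
    [0.8,0.82,0,0,0,0,1],
    [0,0,0,0,0,0,1],
    [0,0,0,0,0,0,1],
  ],
)

```text
clock: 17.0
tcp_pos: [0.5564, -0.3434, 0.1692]
eef_rot: [-3.142, 0.0, -0.749]
contact_force: [-0.4, 0.0, 0.6]
width: 1.002
finger_force: 0.0
```

```bash
python3 - <<'E'
from h import *
go(.5555,-.3432,.022)
c=vision.calibration("wrist"); im=vision.capture("wrist"); cv2.imwrite("pics/w6.png",im)
print("expected roller top px",px(c,[.5555,-.3432,.052]), "at 26mm along jaw", [px(c,[.5555+s*.026*np.sin(-.75),-.3432-s*.026*np.cos(-.75),.052]) for s in(-1,1)])
E
```

```text
tcp [ 0.5564 -0.3434  0.1692] rpy [-3.142  0.    -0.749] units [-0.03  0.02  5.89] F [-0.4  0.   0.6] w 1.002 t 17.0
expected roller top px (np.float64(320.9142793271352), np.float64(192.75866647673516)) at 26mm along jaw [(np.float64(285.65554151232266), np.float64(192.7032096165474)), (np.float64(356.17247917782163), np.float64(192.8141224907837))]
```

View pics/w6.png

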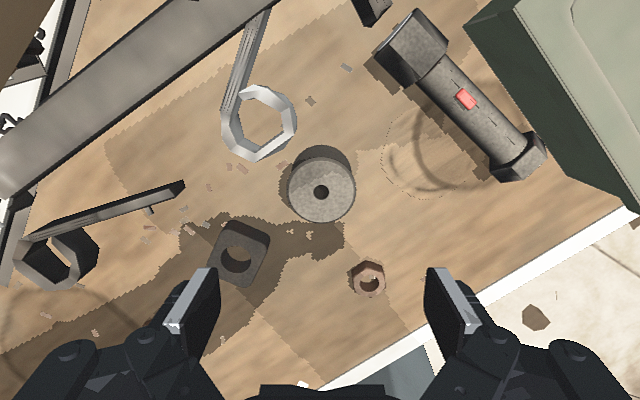

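The roller's top hole is at (321,192), exactly as predicted. Descending and gripping.

Request:
servo_tool(
  steps=[
    [0,0,1,0,0,0,1],
    [0,0,1,0,0,0,1],
    [0,0,1,0,0,0,1],
    [0,0,1,0,0,0,1],
    [0,0,1,0,0,0,1],
    [0,0,0.85,0,0,0,1],
    [0,0,0,0,0,0,-1],
    [0,0,0,0,0,0,-1],
  ],
  force=40,
)

```text
clock: 18.05
tcp_pos: [0.5577, -0.3431, 0.0239]
eef_rot: [-3.141, -0.001, -0.748]
contact_force: [-2.7, -1.9, 11.1]
width: 0.6
finger_force: 10.1
```

Request:
servo_tool(
  steps=[
    [0,0,0,0,0,0,-1],
    [0,0,0,0,0,0,-1],
    [0,0,0,0,0,0,-1],
    [0,0,-0.5,0,0,0,-1],
    [0,0,-1,0,0,0,-1],
    [0,0,-1,0,0,0,-1],
    [0,0,-1,0,0,0,-1],
    [0,0,-1,0,0,0,-1],
  ],
)

```text
clock: 19.05
tcp_pos: [0.5567, -0.3432, 0.1365]
eef_rot: [-3.142, 0.0, -0.749]
contact_force: [0.4, -0.3, -1.4]
width: 0.598
finger_force: 42.3
```

```bash
python3 - <<'E'
from h import *
go(.5145,.2445,.0305)
E
```

```text
tcp [ 0.5567 -0.3432  0.1365] rpy [-3.142  0.    -0.749] units [-17.24 -16.07   4.25] F [ 0.4 -0.3 -1.4] w 0.598 t 19.05
```

Request:
servo_tool(
  steps=[
    [-1,-0.94,0,0,0,0,-1],
    [-1,-0.94,0,0,0,0,-1],
    [-1,-0.94,0,0,0,0,-1],
    [-1,-0.94,0,0,0,0,-1],
    [-1,-0.94,0,0,0,0,-1],
    [-1,-0.94,0,0,0,0,-1],
    [-1,-0.94,0,0,0,0,-1],
    [-1,-0.94,0,0,0,0,-1],
  ],
)

```text
clock: 20.05
tcp_pos: [0.5382, -0.0685, 0.1358]
eef_rot: [-3.141, -0.0, -0.749]
contact_force: [-0.0, 0.6, -2.1]
width: 0.595
finger_force: 42.3
```

Request:
servo_tool(
  steps=[
    [-1,-0.94,0,0,0,0,-1],
    [-1,-0.94,0,0,0,0,-1],
    [-1,-0.94,0,0,0,0,-1],
    [-1,-0.94,0,0,0,0,-1],
    [-1,-0.94,0,0,0,0,-1],
    [-1,-0.94,0,0,0,0,-1],
    [-1,-0.94,0,0,0,0,-1],
    [-1,-0.94,0,0,0,0,-1],
  ],
)

```text
clock: 21.05
tcp_pos: [0.5197, 0.2053, 0.1358]
eef_rot: [-3.141, 0.0, -0.749]
contact_force: [0.8, -0.8, -2.5]
width: 0.595
finger_force: 42.3
```

Request:
servo_tool(
  steps=[
    [-0.8,-0.7,0,0,0,0,-1],
    [-0.44,-0.33,0,0,0,0,-1],
    [0,0,0.6,0,0,0,-1],
    [0,0,0.9,0,0,0,-1],
    [0,0,0.5,0,0,0,-1],
    [0,0,0,0,0,0,-1],
  ],
)

```text
clock: 21.8
tcp_pos: [0.5143, 0.2432, 0.0841]
eef_rot: [3.139, 0.0, -0.75]
contact_force: [-0.6, 0.5, -1.4]
width: 0.598
finger_force: 42.3
```

```bash
python3 - <<'E'
from h import *
go(.5145,.2445,.0325)
E
```

```text
tcp [0.5143 0.2432 0.0841] rpy [ 3.139  0.    -0.75 ] units [-0.03 -0.05  2.06] F [-0.6  0.5 -1.4] w 0.598 t 21.8
```

Request:
servo_tool(
  steps=[
    [0,-0.05,0.8,0,0,0,-1],
    [0,0,0.7,0,0,0,-1],
    [0,0,0.35,0,0,0,-1],
    [0,0,0.1,0,0,0,-1],
    [0,0,0.08,0,0,0,-1],
    [0,0,0,0,0,0,-1],
  ],
)

```text
clock: 22.55
tcp_pos: [0.516, 0.2456, 0.035]
eef_rot: [-3.141, -0.0, -0.749]
contact_force: [0.3, 0.8, -2.8]
width: 0.598
finger_force: 42.3
```

```bash
python3 - <<'E'
from h import *
go(.5145,.2445,.0325)
E
```

```text
tcp [0.516  0.2456 0.035 ] rpy [-3.141 -0.    -0.749] units [-0.01  0.07  0.1 ] F [ 0.3  0.8 -2.8] w 0.598 t 22.55
```

Request:
servo_tool(
  steps=[
    [0,0,0.1,0,0,0,-1],
    [0,0,0.05,0,0,0,-1],
    [0,0,0,0,0,0,-1],
  ],
)

```text
clock: 22.92
tcp_pos: [0.516, 0.2456, 0.0321]
eef_rot: [-3.141, -0.0, -0.748]
contact_force: [-2.8, -0.5, 9.2]
width: 0.601
finger_force: 43.4
```

Request:
servo_tool(
  steps=[
    [0,0,0,0,0,0,1],
    [0,0,0,0,0,0,1],
    [0,0,0,0,0,0,1],
    [0,0,-0.4,0,0,0,1],
    [0,0,-1,0,0,0,1],
    [0,0,-1,0,0,0,1],
    [0,0,-1,0,0,0,1],
    [0,0,-1,0,0,-0.8,1],
  ],
)

```text
clock: 23.92
tcp_pos: [0.5158, 0.2453, 0.1424]
eef_rot: [-3.141, -0.0, -0.684]
contact_force: [0.5, 1.2, -0.7]
width: 1.0
finger_force: 0.0
```

Request:
servo_tool(
  steps=[
    [0,0,-0.5,0,0,-1,1],
    [0,0,0,0,0,-1,1],
    [0,0,0,0,0,0,1],
    [0,0,0,0,0,0,1],
  ],
)

```text
clock: 24.42
tcp_pos: [0.5157, 0.2453, 0.1534]
eef_rot: [3.142, 0.0, -0.527]
contact_force: [0.3, 0.3, -0.0]
width: 1.001
finger_force: 0.0
```

```bash
python3 - <<'E'
from h import *
go(.4525,-.306)
E
```

```text
tcp [0.5157 0.2453 0.1534] rpy [ 3.142  0.    -0.527] units [ 8.9  20.33  0.  ] F [ 0.3  0.3 -0. ] w 1.001 t 24.425
```

Request:
servo_tool(
  steps=[
    [0.44,1,0,0,0,0,1],
    [0.44,1,0,0,0,0,1],
    [0.44,1,0,0,0,0,1],
    [0.44,1,0,0,0,0,1],
    [0.44,1,0,0,0,0,1],
    [0.44,1,0,0,0,0,1],
    [0.44,1,0,0,0,0,1],
    [0.44,1,0,0,0,0,1],
  ],
)

```text
clock: 25.42
tcp_pos: [0.491, 0.026, 0.1535]
eef_rot: [-3.141, -0.0, -0.526]
contact_force: [0.6, 0.2, 0.0]
width: 0.997
finger_force: 0.0
```

Request:
servo_tool(
  steps=[
    [0.44,1,0,0,0,0,1],
    [0.44,1,0,0,0,0,1],
    [0.44,1,0,0,0,0,1],
    [0.44,1,0,0,0,0,1],
    [0.44,1,0,0,0,0,1],
    [0.44,1,0,0,0,0,1],
    [0.44,1,0,0,0,0,1],
    [0.44,1,0,0,0,0,1],
  ],
)

```text
clock: 26.42
tcp_pos: [0.4664, -0.1909, 0.1535]
eef_rot: [-3.141, -0.0, -0.526]
contact_force: [-0.3, 0.5, 1.0]
width: 1.003
finger_force: 0.0
```

Request:
servo_tool(
  steps=[
    [0.44,1,0,0,0,0,1],
    [0.44,1,0,0,0,0,1],
    [0.44,1,0,0,0,0,1],
    [0.44,1,0,0,0,0,1],
    [0.1,0.33,0,0,0,0,1],
    [0,0,0,0,0,0,1],
    [0,0,0,0,0,0,1],
  ],
)

```text
clock: 27.3
tcp_pos: [0.4534, -0.3057, 0.1534]
eef_rot: [-3.141, -0.0, -0.525]
contact_force: [0.2, -0.1, 0.3]
width: 1.004
finger_force: 0.0
```

```bash
python3 - <<'E'
from h import *
go(.4525,-.306,.01)
c=vision.calibration("wrist"); im=vision.capture("wrist"); cv2.imwrite("pics/w7.png",cv2.resize(im[140:260,240:400],(800,600),interpolation=cv2.INTER_CUBIC))
u,v=px(c,[.4525,-.306,.016]); print((u-240)*5,(v-140)*5)
E
```

```text
tcp [ 0.4534 -0.3057  0.1534] rpy [-3.141 -0.    -0.525] units [-0.02  0.03  5.74] F [ 0.2 -0.1  0.3] w 1.004 t 27.3
408.40959752913477 221.19141302821987
```

View pics/w7.png

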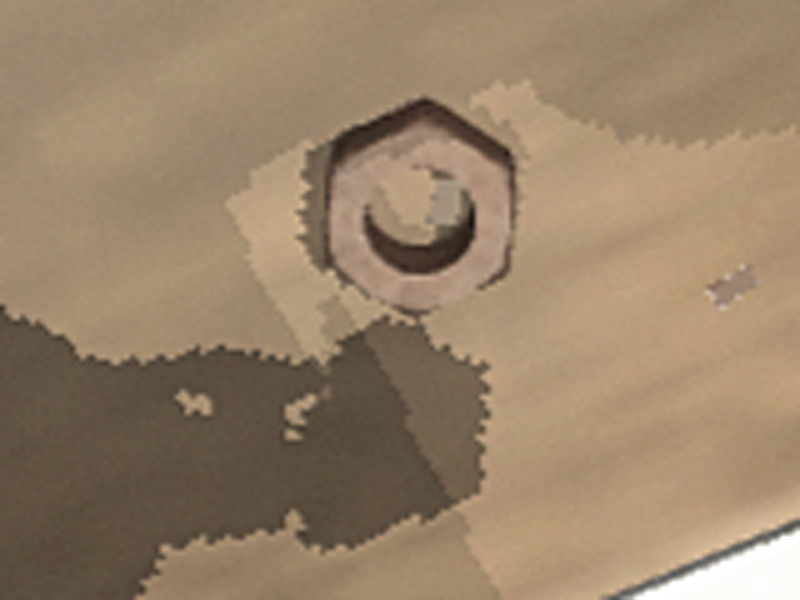

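The nut's flats are square to the jaws, its top centre about 2 mm off in y. Descending and gripping.

Request:
servo_tool(
  steps=[
    [0,0.08,1,0,0,0,1],
    [0,0,1,0,0,0,1],
    [0,0,1,0,0,0,1],
    [0,0,1,0,0,0,1],
    [0,0,1,0,0,0,1],
    [0,0,0.6,0,0,0,0],
    [0,0,0,0,0,0,-1],
    [0,0,0,0,0,0,-1],
  ],
  force=40,
)

```text
clock: 28.35
tcp_pos: [0.4533, -0.3077, 0.0141]
eef_rot: [-3.141, -0.001, -0.524]
contact_force: [0.3, -0.1, 0.2]
width: 0.378
finger_force: 0.0
```

Request:
servo_tool(
  steps=[
    [0,0,0,0,0,0,-1],
    [0,0,0,0,0,0,-1],
    [0,0,0,0,0,0,-1],
    [0,0,0,0,0,0,-1],
  ],
)

```text
clock: 28.85
tcp_pos: [0.4534, -0.3079, 0.0144]
eef_rot: [-3.141, -0.002, -0.525]
contact_force: [-0.1, 1.6, 6.5]
width: 0.33
finger_force: 40.2
```

```bash
python3 - <<'E'
from h import *
go(.4525,-.306,.014)
E
```

```text
tcp [ 0.4534 -0.3079  0.0144] rpy [-3.141e+00 -2.000e-03 -5.250e-01] units [-0.07 -0.05  0.02] F [-0.1  1.6  6.5] w 0.33 t 28.85
```

Request:
servo_tool(
  steps=[
    [0,0,-0.4,0,0,0,-1],
    [0,0,-1,0,0,0,-1],
    [0,0,-1,0,0,0,-1],
    [0,0,-1,0,0,0,-1],
    [0,0,-1,0,0,0,-1],
    [0,0,-0.6,0,0,0,-1],
    [0,0,0,0,0,0,-1],
  ],
)

```text
clock: 29.72
tcp_pos: [0.4531, -0.3078, 0.1394]
eef_rot: [-3.141, -0.002, -0.525]
contact_force: [-0.9, 0.4, -1.2]
width: 0.335
finger_force: 39.7
```

```bash
python3 - <<'E'
from h import *
go(.536,.1425,.0225)
E
```

```text
tcp [ 0.4531 -0.3078  0.1394] rpy [-3.141e+00 -2.000e-03 -5.250e-01] units [ -6.17 -17.25   4.67] F [-0.9  0.4 -1.2] w 0.335 t 29.725
```

Request:
servo_tool(
  steps=[
    [-0.36,-1,0,0,0,0,-1],
    [-0.36,-1,0,0,0,0,-1],
    [-0.36,-1,0,0,0,0,-1],
    [-0.36,-1,0,0,0,0,-1],
    [-0.36,-1,0,0,0,0,-1],
    [-0.36,-1,0,0,0,0,-1],
    [-0.36,-1,0,0,0,0,-1],
    [-0.36,-1,0,0,0,0,-1],
  ],
)

```text
clock: 30.72
tcp_pos: [0.4899, -0.0977, 0.1371]
eef_rot: [3.14, 0.002, -0.525]
contact_force: [0.3, -0.1, -0.4]
width: 0.335
finger_force: 39.7
```

Request:
servo_tool(
  steps=[
    [-0.36,-1,0,0,0,0,-1],
    [-0.36,-1,0,0,0,0,-1],
    [-0.36,-1,0,0,0,0,-1],
    [-0.36,-1,0,0,0,0,-1],
    [-0.36,-1,0,0,0,0,-1],
    [-0.36,-1,0,0,0,0,-1],
    [-0.36,-1,0,0,0,0,-1],
    [-0.36,-0.9,0,0,0,0,-1],
  ],
)

```text
clock: 31.72
tcp_pos: [0.5267, 0.1092, 0.1372]
eef_rot: [3.14, 0.001, -0.525]
contact_force: [0.2, -0.1, -0.7]
width: 0.332
finger_force: 39.7
```

Request:
servo_tool(
  steps=[
    [-0.4,-1,0,0,0,0,-1],
    [0,-0.35,0.5,0,0,0,-1],
    [0,0,1,0,0,0,-1],
    [0,0,1,0,0,0,-1],
    [0,0,1,0,0,0,-1],
    [0,0,0.5,0,0,0,-1],
    [0,0,0.3,0,0,0,-1],
    [0,0,0,0,0,0,-1],
  ],
)

```text
clock: 32.72
tcp_pos: [0.5354, 0.1425, 0.0306]
eef_rot: [3.141, 0.0, -0.525]
contact_force: [-0.3, 0.1, -0.9]
width: 0.334
finger_force: 39.7
```

```bash
python3 - <<'E'
from h import *
go(.536,.1425,.0225)
E
```

```text
tcp [0.5354 0.1425 0.0306] rpy [ 3.141  0.    -0.525] units [ 0.02 -0.01  0.32] F [-0.3  0.1 -0.9] w 0.334 t 32.725
```

Request:
servo_tool(
  steps=[
    [0,0,0.2,0,0,0,-1],
    [0,0,0.1,0,0,0,-1],
    [0,0,0.03,0,0,0,-1],
    [0,0,0,0,0,0,-1],
  ],
)

```text
clock: 33.22
tcp_pos: [0.5355, 0.1427, 0.0227]
eef_rot: [-3.141, -0.0, -0.525]
contact_force: [0.6, 0.4, 0.2]
width: 0.335
finger_force: 39.7
```

Request:
servo_tool(
  steps=[
    [0,0,0,0,0,0,0.2],
    [0,0,0,0,0,0,0.2],
    [0,0,0,0,0,0,0.2],
    [0,0,-0.4,0,0,0,0.2],
    [0,0,-1,0,0,0,1],
    [0,0,-1,0,0,0,1],
    [0,0,-1,0,0,0,1],
    [0,0,-1,0,0,0,1],
  ],
)

```text
clock: 34.22
tcp_pos: [0.5354, 0.1427, 0.1342]
eef_rot: [-3.141, -0.0, -0.525]
contact_force: [0.1, 0.5, 0.2]
width: 0.998
finger_force: 0.0
```

Request:
servo_tool(
  steps=[
    [0,0,-1,0,0,0,1],
    [0,0,-0.4,0,0,0,1],
    [0,0,0,0,0,0,1],
    [0,0,0,0,0,0,1],
  ],
)

```text
clock: 34.72
tcp_pos: [0.5349, 0.1424, 0.1666]
eef_rot: [3.14, 0.001, -0.525]
contact_force: [0.1, -0.4, -0.5]
width: 0.999
finger_force: 0.0
```

```bash
python3 - <<'E'
from h import *
go(.552,-.111)
c=vision.calibration("wrist"); im=vision.capture("wrist"); cv2.imwrite("pics/w8.png",im)
for n,p in(("nut",(.536,.1425,.024)),("roller",(.5145,.2445,.06)),("slot",(.598,.262,.011))): print(n,np.round(px(c,p)))
E
```

```text
tcp [0.5349 0.1424 0.1666] rpy [ 3.14e+00  1.00e-03 -5.25e-01] units [5.67 8.43 0.  ] F [ 0.1 -0.4 -0.5] w 0.999 t 34.725
nut [320. 180.]
roller [219. 280.]
slot [160. 183.]
```

View pics/w8.png

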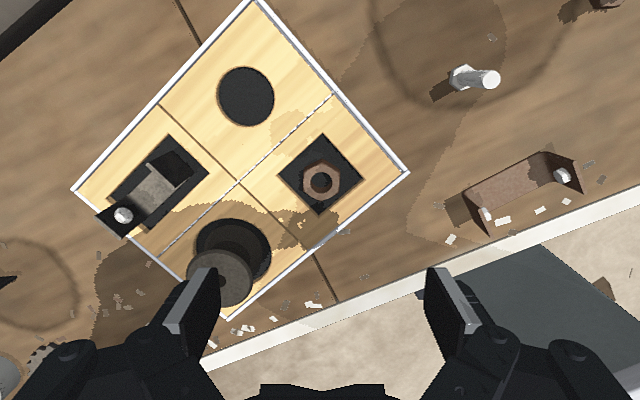

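All three parts are seated: nut (321,181), roller, bracket. Last, the bolt, turning first to keep clear of the planks.

Request:
servo_tool(
  steps=[
    [0,0,0,0,0,1,1],
    [0,0,0,0,0,1,1],
    [0,0,0,0,0,0.8,1],
    [0,0,0,0,0,0,1],
  ],
)

```text
clock: 35.28
tcp_pos: [0.5351, 0.1425, 0.1666]
eef_rot: [3.14, 0.0, -0.748]
contact_force: [-0.5, 0.2, -0.4]
width: 1.001
finger_force: 0.0
```

Request:
servo_tool(
  steps=[
    [0.92,0.87,0,0,0,0,1],
    [0.92,0.87,0,0,0,0,1],
    [0.92,0.87,0,0,0,0,1],
    [0.92,0.87,0,0,0,0,1],
    [0.92,0.87,0,0,0,0,1],
    [0.92,0.87,0,0,0,0,1],
    [0.92,0.87,0,0,0,0,1],
    [0.92,0.87,0,0,0,0,1],
  ],
)

```text
clock: 36.28
tcp_pos: [0.5516, -0.1111, 0.1671]
eef_rot: [3.141, 0.001, -0.747]
contact_force: [0.5, 0.1, 0.6]
width: 0.999
finger_force: 0.0
```

Request:
servo_tool(
  steps=[
    [0,0,0,0,0,0,1],
    [0,0,0,0,0,0,1],
  ],
)

```text
clock: 36.52
tcp_pos: [0.5515, -0.1101, 0.1671]
eef_rot: [3.141, 0.001, -0.749]
contact_force: [-0.5, 0.2, 0.6]
width: 1.001
finger_force: 0.0
```

```bash
python3 - <<'E'
from h import *
go(.552,-.110,.039)
c=vision.calibration("wrist"); im=vision.capture("wrist"); cv2.imwrite("pics/w9.png",im)
u,v=px(c,[.552,-.110,.075]); print(u,v)
hsv=cv2.cvtColor(im,cv2.COLOR_BGR2HSV).astype(int); u,v=int(u),int(v)
print("centre hsv",hsv[v,u],im[v,u],"left",im[v,u-40],"right",im[v,u+40])
for dv in(-6,0,6): print([tuple(map(int,im[v+dv,u+k])) for k in range(-27,28,3)])
E
```

```text
tcp [ 0.5515 -0.1101  0.1671] rpy [ 3.141e+00  1.000e-03 -7.490e-01] units [ 0.01 -0.02  5.12] F [-0.5  0.2  0.6] w 1.001 t 36.525
319.5283205492341 203.06162743614382
centre hsv [ 13  65 149] [111 127 149] left [ 80 103 126] right [116 147 167]
[(47, 59, 70), (51, 63, 75), (50, 60, 72), (46, 61, 71), (47, 58, 70), (52, 65, 76), (114, 132, 152), (117, 135, 158), (111, 129, 148), (115, 133, 154), (114, 132, 150), (113, 129, 151), (93, 108, 133), (100, 125, 145), (101, 124, 145), (101, 125, 148), (106, 133, 154), (107, 133, 154), (102, 127, 148)]
[(83, 105, 127), (91, 115, 139), (64, 81, 96), (72, 94, 114), (80, 100, 119), (52, 64, 82), (117, 133, 156), (116, 131, 155), (114, 133, 155), (111, 127, 149), (109, 127, 148), (105, 123, 147), (123, 141, 161), (107, 133, 155), (107, 132, 156), (104, 128, 150), (105, 130, 152), (100, 124, 146), (98, 121, 140)]
[(88, 109, 132), (84, 108, 129), (78, 100, 122), (77, 97, 114), (86, 106, 126), (95, 120, 141), (95, 109, 130), (110, 127, 153), (111, 129, 151), (105, 121, 145), (111, 127, 151), (109, 126, 150), (102, 126, 149), (101, 128, 151), (105, 129, 151), (102, 128, 148), (98, 123, 144), (101, 125, 142), (98, 123, 144)]
```

Request:
servo_tool(
  steps=[
    [0,0,1,0,0,0,1],
    [0,0,1,0,0,0,1],
    [0,0,1,0,0,0,1],
    [0,0,1,0,0,0,1],
    [0,0,1,0,0,0,1],
    [0,0,0.12,0,0,0,0],
    [0,0,0,0,0,0,-0.3],
    [0,0,0,0,0,0,-1],
  ],
  force=40,
)

```text
clock: 37.58
tcp_pos: [0.5526, -0.1098, 0.0407]
eef_rot: [-3.14, -0.001, -0.748]
contact_force: [-0.3, -0.1, 0.3]
width: 0.378
finger_force: 0.0
```

Request:
servo_tool(
  steps=[
    [0,0,0,0,0,0,-1],
    [0,0,0,0,0,0,-1],
    [0,0,0,0,0,0,-1],
    [0,0,0,0,0,0,-1],
    [0,0,0,0,0,0,-1],
    [0,0,0,0,0,0,-1],
  ],
)

```text
clock: 38.33
tcp_pos: [0.5525, -0.11, 0.0406]
eef_rot: [-3.14, -0.001, -0.748]
contact_force: [-1.5, 1.6, 7.2]
width: 0.175
finger_force: 39.0
```

```bash
python3 - <<'E'
from h import *
go(.552,-.110,.039)
E
```

```text
tcp [ 0.5525 -0.11    0.0406] rpy [-3.14e+00 -1.00e-03 -7.48e-01] units [-0.01  0.01  0.06] F [-1.5  1.6  7.2] w 0.175 t 38.325
```

Request:
servo_tool(
  steps=[
    [0,0,-0.4,0,0,0,-1],
    [0,0,-1,0,0,0,-1],
    [0,0,-1,0,0,0,-1],
    [0,0,-1,0,0,0,-1],
    [0,0,-1,0,0,0,-1],
    [0,0,0,0,0,0,-1],
  ],
)

```text
clock: 39.08
tcp_pos: [0.5528, -0.1101, 0.152]
eef_rot: [-3.139, -0.003, -0.749]
contact_force: [-0.1, 0.7, -1.8]
width: 0.175
finger_force: 39.0
```

```bash
python3 - <<'E'
from h import *
go(.62,.16,.049)
E
```

```text
tcp [ 0.5528 -0.1101  0.152 ] rpy [-3.139e+00 -3.000e-03 -7.490e-01] units [-5.4  -9.73  4.14] F [-0.1  0.7 -1.8] w 0.175 t 39.075
```

Request:
servo_tool(
  steps=[
    [-0.54,-0.97,0,0,0,0,-1],
    [-0.54,-0.97,0,0,0,0,-1],
    [-0.54,-0.97,0,0,0,0,-1],
    [-0.54,-0.97,0,0,0,0,-1],
    [-0.54,-0.97,0,0,0,0,-1],
    [-0.54,-0.97,0,0,0,0,-1],
    [-0.54,-0.97,0,0,0,0,-1],
    [-0.54,-0.97,0,0,0,0,-1],
  ],
)

```text
clock: 40.08
tcp_pos: [0.6044, 0.1064, 0.1489]
eef_rot: [3.14, 0.001, -0.749]
contact_force: [-0.3, 0.5, -1.2]
width: 0.18
finger_force: 39.1
```

Request:
servo_tool(
  steps=[
    [-0.54,-0.97,0,0,0,0,-1],
    [-0.54,-0.97,0,0,0,0,-1],
    [0,0,0.6,0,0,0,-1],
    [0,0,1,0,0,0,-1],
    [0,0,1,0,0,0,-1],
    [0,0,0.8,0,0,0,-1],
    [0,0,0.3,0,0,0,-1],
    [0,0,0,0,0,0,-1],
  ],
)

```text
clock: 41.08
tcp_pos: [0.6178, 0.1593, 0.0566]
eef_rot: [3.14, 0.0, -0.749]
contact_force: [-0.1, -0.1, -0.6]
width: 0.177
finger_force: 39.1
```

```bash
python3 - <<'E'
from h import *
go(.62,.16,.049)
E
```

```text
tcp [0.6178 0.1593 0.0566] rpy [ 3.14   0.    -0.749] units [ 0.05 -0.08  0.3 ] F [-0.1 -0.1 -0.6] w 0.177 t 41.075
```

Request:
servo_tool(
  steps=[
    [0.05,-0.08,0.15,0,0,0,-1],
    [0,0,0.1,0,0,0,-1],
    [0,0,0.05,0,0,0,-1],
    [0,0,0,0,0,0,-1],
    [0,0,0,0,0,0,-1],
  ],
)

```text
clock: 41.7
tcp_pos: [0.6203, 0.1601, 0.0497]
eef_rot: [-3.141, -0.0, -0.749]
contact_force: [0.5, 0.7, -1.2]
width: 0.172
finger_force: 39.1
```

```bash
python3 - <<'E'
from h import *
go(.62,.16,.049)
E
```

```text
tcp [0.6203 0.1601 0.0497] rpy [-3.141 -0.    -0.749] units [-0.    0.01  0.03] F [ 0.5  0.7 -1.2] w 0.172 t 41.7
```

Request:
servo_tool(
  steps=[
    [0,0,0.04,0,0,0,-1],
    [0,0,0.02,0,0,0,-1],
    [0,0,0,0,0,0,-1],
  ],
)

```text
clock: 42.08
tcp_pos: [0.6204, 0.1602, 0.0486]
eef_rot: [-3.141, -0.0, -0.749]
contact_force: [-1.1, 0.1, 5.2]
width: 0.173
finger_force: 39.7
```

Contact at about 5 N, so the bolt is seated. Releasing and retreating up and towards the robot.

Request:
servo_tool(
  steps=[
    [0,0,0,0,0,0,-0.3],
    [0,0,0,0,0,0,0],
    [0,0,0,0,0,0,0],
    [0,0,0,0,0,0,0],
    [0,0,-0.6,0,0,0,0],
    [0,0,-1,0,0,0,0],
    [0,0,-1,0,0,0,0],
    [0,0,-1,0,0,0,0],
  ],
)

```text
clock: 43.08
tcp_pos: [0.6205, 0.1601, 0.1401]
eef_rot: [-3.141, -0.001, -0.749]
contact_force: [0.7, 0.1, 0.4]
width: 0.497
finger_force: 0.0
```

Request:
servo_tool(
  steps=[
    [0,0,-1,0,0,0,0],
    [0,0,-1,0,0,0,0],
    [-0.7,0.7,-0.2,0,0,0,0],
    [-0.7,0.7,0,0,0,0,0],
    [-0.7,0.7,0,0,0,0,0],
    [0,0,0,0,0,0,0],
    [0,0,0,0,0,0,0],
    [0,0,0,0,0,0,0],
  ],
)

```text
clock: 44.08
tcp_pos: [0.5466, 0.1575, 0.1933]
eef_rot: [-3.141, -0.0, -0.749]
contact_force: [0.2, -0.4, 0.5]
width: 0.5
finger_force: 0.0
```

```bash
python3 - <<'E'
from h import *
go(.62,.16)
# check: bolt-top in wrist and scene views by rusty brightness around the predicted pixel
for n in("wrist","scene"):
    c=vision.calibration(n); im=vision.capture(n); cv2.imwrite(f"pics/f_{n}.png",im)
    for nm,p in(("bolt top",(.6203,.1601,.083)),("bolt mid",(.6203,.1601,.05)),("floor beside",(.6203,.1751,.008)),("short top",(.547,.006,.058))):
        u,v=np.round(px(c,p)).astype(int)
        print(n,nm,(u,v), im[v,u-8:u+9:4].tolist() if 0<=v<400 and 8<=u<630 else "out")
a=cv2.imread("pics/scene0.png").astype(int);d=np.abs(im.astype(int)-a).max(2)>60
for k in ("short",(.547,.006,.03)),("wide",(.444,.005,.02)):
    u,v=np.round(px(c,k[1])).astype(int); print(k[0],"changed px",d[v-25:v+25,u-25:u+25].mean())
E
```

```text
tcp [0.5466 0.1575 0.1933] rpy [-3.141 -0.    -0.749] units [ 2.08 -2.07  0.  ] F [ 0.2 -0.4  0.5] w 0.5 t 44.075
wrist bolt top (np.int64(243), np.int64(121)) [[119, 137, 159], [121, 140, 164], [116, 136, 160], [114, 131, 158], [120, 139, 164]]
wrist bolt mid (np.int64(252), np.int64(116)) [[119, 139, 161], [119, 139, 160], [84, 100, 120], [58, 68, 82], [52, 61, 72]]
wrist floor beside (np.int64(249), np.int64(122)) [[120, 140, 161], [112, 130, 156], [118, 136, 161], [74, 86, 100], [34, 41, 50]]
wrist short top (np.int64(481), np.int64(42)) [[235, 238, 239], [236, 238, 239], [239, 240, 241], [255, 255, 254], [90, 113, 136]]
scene bolt top (np.int64(241), np.int64(212)) [[104, 141, 180], [129, 167, 206], [120, 146, 182], [254, 254, 253], [122, 153, 185]]
scene bolt mid (np.int64(242), np.int64(222)) [[152, 231, 251], [101, 151, 194], [49, 65, 90], [172, 243, 254], [171, 243, 254]]
scene floor beside (np.int64(240), np.int64(238)) [[156, 234, 253], [65, 80, 98], [42, 52, 68], [43, 60, 87], [51, 63, 80]]
scene short top (np.int64(310), np.int64(190)) [[84, 122, 157], [162, 179, 196], [226, 227, 230], [80, 117, 151], [79, 116, 154]]
short changed px 0.04
wide changed px 0.0
```

```bash
python3 -c "
from rig import ticket
print(ticket.finish_job())"
```

```text
the job is handed in; nothing more can be done
None
```

I handed the job in at about 44 s with the roller, long bolt, nut and tall bracket each in their own cut-outs; the short bolt and wide bracket look unmoved in the last camera check, and the hand-in returned no verdict.

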